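# Charge a plaster mould with the blue glass lump, using tongs

## Robot

A 6-joint arm with a two-finger parallel gripper is mounted at the origin on the work surface. World frame = base frame: x ahead of the robot, y to its left, z up, the work surface at z = 0. Lengths are in m, angles in rad, forces in N, time in s.
With the tool pointing down it reaches from about 0.35 to 0.775 m from the base axis. Payload 7.3 kg.
Tool frame: the origin (TCP) lies on the front face of the gripper's body, between the roots of the fingers; the fingertips stand ahead of it and the grasp point (between the pads) lies 47 mm ahead of it (finger_overhang is the z of the fingertips in the tool frame, in m); z points along the fingers, y is the line along which they close (so a half turn about z gives the same grasp; the last joint's range is limited). The gripper opens to 92 mm and grips with 3 to 60 N. Pads are 19 mm wide; open, the fingers measure 130 mm over their backs; the gripper's body (75 mm by 190 mm) begins 47 mm behind the grasp point.
Start: joints at [1.017, 0.342, 1.524, -0, 1.275, -0.146], TCP at [0.208, 0.482, 0.292] pointing down, gripper open.
Joint ranges: [-2.53, 2.53], [-0.77, 2.02], [0.04, 2.7], [-1, 4.14], [0.28, 2.66], [-3.11, 3.11]. Speed limits (rad/s): [2.57, 2.57, 3.14, 3.14, 3.14, 3.14].

## Interface

Orientations are given as [roll, pitch, yaw] about the fixed x, y, z axes, in that order (R = Rz(yaw) Ry(pitch) Rx(roll)).
In Python, from cell import * gives the robot as it stands. The module is installed in compiled form; this text tells all that it offers.
- The arm moves only by the tool arm_command, never from a script. Its argument "series" is a list of rows, each an object of numbers: "x", "y", "z": the shift along the tool's x, y, z in mm; "rx", "ry", "rz": the turn, a rotation vector about the tool's x, y, z in degrees. A call has 1 to 20 rows; each row is the pose to reach, as a shift and turn from the pose commanded when the call began, along the tool's axes at that moment; what a row does not reach only later rows make up. A row lasts 1/10 s, in which the tool goes at most 50 mm and 8.59 degrees, less where a joint would pass 70% of its speed; a pose out of reach is approached as far as the arm can. A call with a gripper value outside its range is refused whole. "hand" is the finger opening in mm, from 0 to 91.8, set as the call begins (left out, the last holds). The fingers move at their own pace and stop on an object; "squeeze" is the grip in N (left out, the last holds). Time passes only in rows, so rows that repeat a pose let the fingers close. It gives the time, the measured TCP pose, the force, the opening and the grip force at its end, in the units of the state.
- observe(): the state, without advancing time (a new reading comes with each control period).
- read_camera(name): name is "scene" or "top" or "wrist"; returns a dict with "pixels" (400x640x3 uint8, blue, green, red), "K" (3x3 intrinsics, pixels), "rvec" (rotation vector, rad) and "tvec" (3), from world to camera coordinates, as OpenCV has them. Camera axes: x right, y down, z forward; pixel columns grow to the right and rows downward; lengths in m; the calibration is good to about 2 mm. A picture is of the moment at which its call begins. There is no depth.
- hand_in(): hands the job in; it is judged then, once.
Trained networks look in a picture, given as the dict that the camera call returned (one of the last four; its "shot" number tells which), for a name from the list of things; names that differ only in an ending like _2 or _b are one class to them, and where a whole thing is asked for, a point or a joint stands for the part that bears it (a point fixed in the world has none). Each returns a list of dicts, best first, with "confidence" (0 to 1); they miss things now and then, are a little off and sometimes report something else, mostly with a low value. They report only what shows in the picture. A call takes as long as a camera call. They do not tell look-alikes from the thing itself.
- boxes_of(picture, query): "point" ([x, y, z] in m, in world coordinates, good to about 4 mm: the middle of the surface that is visible of it).
- trace(picture, query): "pixels" (400x640 bool, what is visible of it).
- mark_of(picture, query): "point" ([x, y, z] in m, in world coordinates, good to about 4 mm: a listed point, or the origin of a listed thing).
The state is a dict: "time": time; "qpos": joint angles; "qvel": joint speeds; "joint_efforts": joint torques, N m; "tool_pos": TCP position; "tool_rot": TCP orientation; "contact_force": force on the tool from outside, world axes, zero at the start; "torque": the same for the moment, N m; "opening": finger opening in m; "grip_force": force on a finger pad.
Only numpy, scipy, OpenCV 4.12 (cv2) and the standard library are available. Lean on these libraries where they do the work, as an engineer would, in place of code of your own. Each camera call takes 0.05 s, during which the arm holds its last target. There are 200 camera calls.

## Task

Take the tongs from their wooden stand and use them to stand the blue glass lump in the middle of the plaster mould's well, upright, set down gently on the floor of the well and not dropped. The lump must stay free of grease, so the gripper's own fingers never touch any of the glass. Then hang the tongs back in their stand, and leave the mould, the other two lumps and everything else where they are.

Things in the scene. Friction and masses are not known exactly. Their poses are not given: they have to be found in the camera images.
- tongs: spring tongs hanging jaws down, 160 g; z up. Origin: middle of a brass cross bar (100 long in x, 12 wide, 10 high) that lies on the stand; grip from above, gripper centre at the origin, closing along y. Two upright steel arms, one each side in y, 14 wide in x, 4 thick, from 12 above to 115 below the origin, slide straight inward, staying parallel, when their red plates are squeezed
- tongs_tip (a point): midpoint between the lower ends of the two jaws, 115 mm below the tongs' origin. Jaw gap in y: 40 open, 20 at the stop, 26 on a lump
- jaw_l (a joint): how far each arm is squeezed inward, m: 0 open, 0.007 on a lump, 0.010 at the stop. Red plates: 24 wide in x, from 25 below to 13 above the tongs' origin, 58 mm across both when open (jaw gap + 18). A spring opens the arms with 4 N (open) to 7 N (stop): while squeezed a little below 58 mm the tongs stay held in the gripper with open jaws
- stand: fixed wooden stand of the tongs; origin centre of its underside. Base 110 (x) x 80 (y) x 10. Two uprights, 12 thick, centred at x = +-38 mm, each with a flat seat 138 mm above the table between two lips 12 high and 24 apart in y, on which the tongs' cross bar lies (along the stand's x). Open between the uprights (64 mm)
- stand_cradle (a point): where the tongs' origin is when they hang in the middle of the stand, 143 mm above the table
- blue: loose cobalt-blue glass lump, a stout upright cylinder 26 in diameter, 22 high, with chamfered rims, 28 g, lying on the slab; origin centre of its underside, z up
- blue_center (a point): centre of the blue lump
- amber: amber lump of the same size, on the slab; leave it
- green: green lump of the same size, on the slab; leave it
- slab: fixed flat terracotta-coloured kiln shelf, 110 (x) x 210 (y) x 12 thick, on which the three lumps stand; origin centre of its underside
- mould: loose round white plaster mould, 110 in diameter, 62 high, 0.7 kg; origin centre of its underside. Open from above: a round well 72 in diameter whose flat floor is 17 above the table (45 deep)
- mould_in (a point): centre of the floor of the mould's well
- knife: wooden modelling knife, 165 long in x, 8 thick, lying flat on the table; leave it
- brush: brush, 160 long, lying on the table; leave it
- bowl: grey plastic bowl, 120 across, 60 high; leave it
- cup: steel cup, 72 across, 85 high; leave it
There are look-alikes about, which are no part of the job. What is shaped like the mould but pink or purple is not meant.

How it is judged:
By the outcome, as a careful person would: the job done as asked, in the order asked, and still so for the second after the job is handed in, with the robot touching nothing.
It also fails if it takes over 61 s, if anything falls off the work surface, if the arm or the gripper's body presses on something with over 40 N, if the wrist force passes 120 N, or if a joint passes its speed limit or range.

## Working session

There is one attempt and no reset: what is moved stays moved. The work goes in short steps, Python scripts to look and compute and a tool call to move; the robot and the scene stay as the last step left them, time stands still between calls to the robot, and variables do not carry over. Pictures are saved under pics/ and viewed, at most 12 in all, crops included, and the job is handed in when it is done.

Besides the shell and the picture viewer there is one more tool, called after "Request:" in YAML: its name, and indented under it one key for each argument. arm_command: Moves the arm, as the interface text tells. Its arguments: {"type":"object","properties":{"series":{"type":"array"},"hand":{"type":"number"},"squeeze":{"type":"number"}},"required":["series"]}

```bash
mkdir -p pics; cat > h.py <<'E'
from cell import *
import numpy as np, cv2
def px(p,pt):
    return cv2.projectPoints(np.array([pt],float),p["rvec"],p["tvec"],p["K"],None)[0].ravel()
def ray(p,uv,z):
    R=cv2.Rodrigues(np.array(p["rvec"],float))[0];t=np.array(p["tvec"],float).ravel()
    d=R.T@np.linalg.inv(p["K"])@np.array([uv[0],uv[1],1.]);c=-R.T@t
    return c+d*(z-c[2])/d[2]
E
python3 - <<'E'
from h import *
s=observe();print({k:np.round(s[k],3).tolist() for k in s})
for n in("top","scene"):
    p=read_camera(n);cv2.imwrite(f"pics/{n}0.png",p["pixels"])
    for q in "tongs tongs_tip stand stand_cradle blue blue_center amber green slab mould mould_in bowl cup".split():
        print(n,q,[(np.round(d["point"],3).tolist(),round(d["confidence"],2),px(p,d["point"]).round().tolist()) for d in mark_of(p,q)][:4])
E
```

```text
{'time': 0.0, 'qpos': [1.017, 0.343, 1.525, 0.0, 1.275, -0.146], 'qvel': [0.0, 0.001, 0.001, 0.001, -0.0, 0.001], 'joint_efforts': [-0.001, -43.124, -24.422, 0.072, 0.056, -0.0], 'tool_pos': [0.208, 0.482, 0.292], 'tool_rot': [-3.14, -0.0, 2.734], 'contact_force': [0.314, 1.083, 0.201], 'torque': [-0.053, -0.039, 0.032], 'grip_force': 0.0, 'opening': 0.092}
top tongs [([0.508, -0.302, 0.139], 0.94, [469.0, 213.0])]
top tongs_tip [([0.504, -0.307, 0.029], 0.72, [453.0, 220.0])]
top stand [([0.501, -0.305, 0.0], 0.56, [448.0, 222.0])]
top stand_cradle [([0.505, -0.309, 0.142], 0.57, [472.0, 214.0]), ([0.504, -0.305, -0.001], 0.42, [448.0, 222.0]), ([0.536, 0.001, 0.011], 0.29, [337.0, 210.0])]
top blue [([0.541, 0.074, 0.012], 0.47, [309.0, 209.0])]
top blue_center [([0.502, 0.287, -0.001], 0.68, [230.0, 225.0]), ([0.541, 0.078, 0.02], 0.63, [308.0, 209.0])]
top amber [([0.557, -0.066, 0.012], 0.55, [361.0, 202.0])]
top green [([0.536, -0.0, 0.012], 0.62, [337.0, 210.0])]
top slab [([0.546, 0.001, 0.0], 0.6, [336.0, 208.0])]
top mould [([0.328, 0.299, -0.002], 0.87, [224.0, 292.0]), ([
[... 825 characters left out ...]
)]
scene amber [([0.555, -0.066, 0.009], 0.63, [266.0, 212.0])]
scene green [([0.535, 0.001, 0.009], 0.44, [290.0, 217.0])]
scene slab [([0.548, 0.004, -0.0], 0.74, [288.0, 223.0])]
scene mould [([0.5, 0.291, 0.002], 0.93, [390.0, 256.0]), ([0.331, 0.3, -0.001], 0.82, [419.0, 219.0]), ([0.422, 0.498, 0.001], 0.68, [481.0, 272.0])]
scene mould_in [([0.504, 0.291, 0.016], 0.95, [390.0, 253.0]), ([0.333, 0.302, 0.017], 0.87, [421.0, 216.0]), ([0.418, 0.501, 0.018], 0.59, [485.0, 267.0]), ([0.76, -0.173, 0.002], 0.3, [184.0, 243.0])]
scene bowl [([0.761, 0.252, -0.002], 0.62, [321.0, 327.0]), ([0.545, 0.075, 0.022], 0.4, [310.0, 227.0])]
scene cup [([0.72, -0.324, -0.002], 0.56, [159.0, 213.0])]
```

View pics/top0.png

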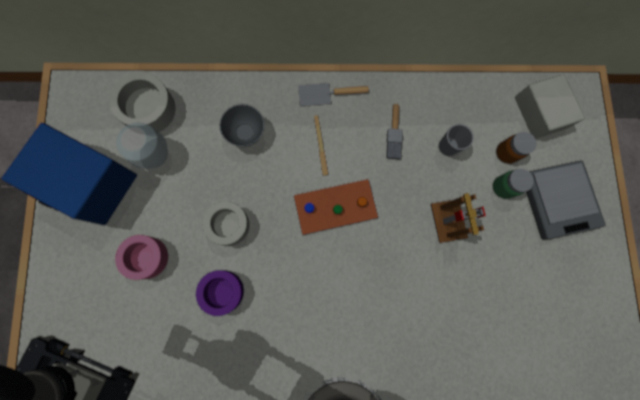

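View pics/scene0.png

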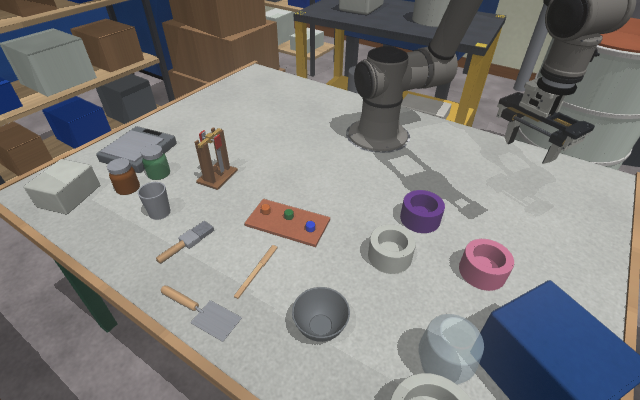

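Top picture candidates:
- Mould: white ring (228,224), pink (141,257), purple (220,292), and a larger white vessel (141,102).
- Blue lump: (309,209), with green (338,210) and amber (362,203) beside it.
- Tongs: only one, on the stand at (465,215).

By the description I choose the white ring at (228,224) and the lump at (309,209). I'll check both in a crop and get the stand's yaw.

```bash
python3 - <<'E'
from h import *
p=read_camera("top");s=read_camera("scene")
im=p["pixels"]
a=cv2.resize(im[180:260,190:390],(800,320),interpolation=cv2.INTER_CUBIC)
b=cv2.resize(im[180:250,415:535],(450,262),interpolation=cv2.INTER_CUBIC)
c=cv2.resize(s["pixels"][120:195,180:260],(280,262),interpolation=cv2.INTER_CUBIC)
o=np.zeros((582,800,3),np.uint8);o[:320]=a;o[320:,:450]=b;o[320:,500:780]=c
cv2.imwrite("pics/crop1.png",o)
for pic,n in((p,"top"),(s,"scene")):
  for q in("tongs","stand","slab","mould","blue"):
    for d in trace(pic,q)[:3]:
        m=d["pixels"];ys,xs=np.nonzero(m)
        r=cv2.minAreaRect(np.c_[xs,ys].astype(np.float32));bx=cv2.boxPoints(r)
        z={"tongs":.148,"stand":.01,"slab":.012,"mould":.062,"blue":.034}[q]
        print(n,q,round(d["confidence"],2),m.sum(),np.round(r[0]),[np.round(ray(pic,v,z)[:2],3).tolist() for v in bx])
E
```

```text
top tongs 0.91 604 [468. 217.] [[0.488, -0.233], [0.557, -0.294], [0.504, -0.356], [0.436, -0.294]]
top stand 0.69 1288 [457. 218.] [[0.557, -0.253], [0.582, -0.386], [0.465, -0.399], [0.442, -0.268]]
top slab 0.8 3047 [335. 206.] [[0.579, 0.121], [0.628, -0.09], [0.514, -0.112], [0.468, 0.096]]
top slab 0.25 799 [455. 141.] [[0.718, -0.275], [0.795, -0.355], [0.739, -0.403], [0.664, -0.323]]
top mould 0.91 1924 [142. 256.] [[0.476, 0.555], [0.474, 0.43], [0.364, 0.425], [0.367, 0.546]]
top mould 0.89 1742 [220. 292.] [[0.385, 0.356], [0.383, 0.241], [0.276, 0.239], [0.279, 0.352]]
top mould 0.56 1583 [226. 225.] [[0.497, 0.364], [0.575, 0.289], [0.494, 0.208], [0.418, 0.284]]
top blue 0.42 56 [308. 208.] [[0.551, 0.086], [0.55, 0.068], [0.529, 0.068], [0.529, 0.086]]
scene tongs 0.78 396 [210. 151.] [[0.505, -0.357], [0.459, -0.309], [0.605, -0.153], [0.644, -0.196]]
scene stand 0.71 1082 [211. 160.] [[0.448, -0.537], [0.295, -0.498], [0.483, -0.227], [0.604, -0.273]]
scene stand 0.36 910 [154. 200.] [[0.687, -0.465], [0.617, -0.425], [0.711, -0.272], [0.772, -0.311]]
scene stand 0.27 77 [310. 226.] [[0.523, 0.047], [0.511, 0.065], [0.542, 0.087], [0.554, 0.069]]
scene slab 0.7 2135 [287. 221.] [[0.632, -0.078], [0.514, -0.144], [0.472, 0.093], [0.587, 0.136]]
scene slab 0.2 1104 [211. 160.] [[0.437, -0.541], [0.293, -0.496], [0.49, -0.223], [0.603, -0.272]]
scene mould 0.85 1509 [422. 211.] [[0.456, 0.279], [0.285, 0.233], [0.264, 0.341], [0.433, 0.374]]
scene mould 0.75 1935 [391. 249.] [[0.624, 0.281], [0.477, 0.215], [0.426, 0.317], [0.577, 0.371]]
scene mould 0.6 2135 [486. 264.] [[0.523, 0.445], [0.361, 0.445], [0.375, 0.555], [0.527, 0.544]]
```

View pics/crop1.png

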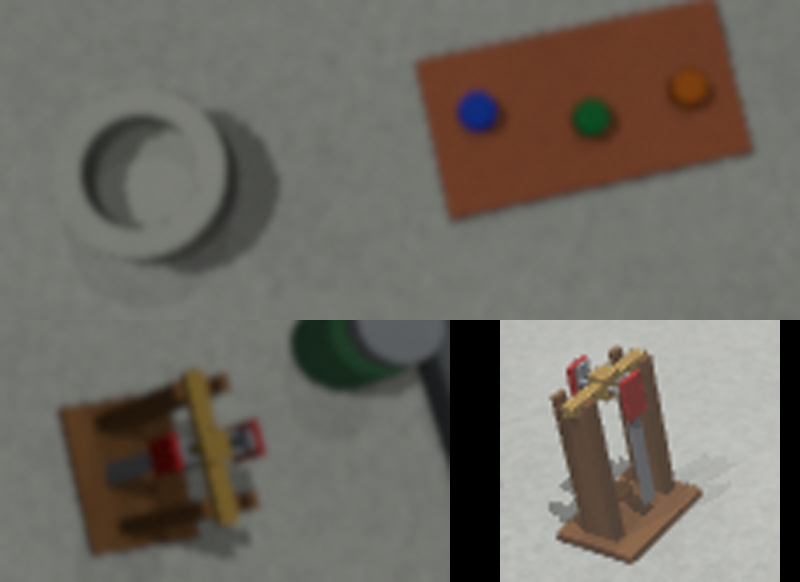

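The white mould is confirmed: its light-grey ring is centred at crop (148,178). The blue lump is leftmost on the slab at crop (478,110). The brass bar runs from crop (197,375) to (230,522).

```bash
cat >> h.py <<'E'
from scipy.spatial.transform import Rotation as Ro
# commanded reference: tool pose now (tool pointing straight down)
def mv(*targets):
    s=observe();p=np.array(s["tool_pos"]);R0=Ro.from_euler("xyz",s["tool_rot"])
    for t in targets:
        d=R0.inv().apply(np.array(t[:3])-p)*1000
        R1=Ro.from_euler("xyz",[np.pi,0,t[3]])
        print("target",np.round(t,4),"shift",d.round(1),"rot",(R0.inv()*R1).as_rotvec(degrees=True).round(2))
E
python3 - <<'E'
from h import *
print(finger_overhang)
p=read_camera("top")
a=ray(p,(467.5,194.7),.148);b=ray(p,(476.3,234),.148);d=a-b
yaw=np.arctan2(d[1],d[0]);print(a,b,np.linalg.norm(d),yaw,(a+b)/2)
mv((.47,.1,.30,1.4),(.50,-.30,.30,yaw))
E
```

```text
0.0655
[ 0.55004829 -0.29822956  0.148     ] [ 0.45655543 -0.31061512  0.148     ] 0.0943096813259153 0.13170904386208707 [ 0.50330186 -0.30442234  0.148     ]
target [0.47 0.1  0.3  1.4 ] shift [-391.8 -246.8   -7.8] rot [ 1.000e-02 -0.000e+00  7.642e+01]
target [ 0.5    -0.3     0.3     0.1317] shift [-578.  -602.1   -7.8] rot [ 1.0000e-02 -1.0000e-02  1.4909e+02]
```

Request:
arm_command:
  series:
    - {"x": -392,"y": -247,"z": -8,"rz": 76}
    - {"x": -392,"y": -247,"z": -8,"rz": 76}
    - {"x": -392,"y": -247,"z": -8,"rz": 76}
    - {"x": -392,"y": -247,"z": -8,"rz": 76}
    - {"x": -392,"y": -247,"z": -8,"rz": 76}
    - {"x": -392,"y": -247,"z": -8,"rz": 76}
    - {"x": -392,"y": -247,"z": -8,"rz": 76}
    - {"x": -392,"y": -247,"z": -8,"rz": 76}
    - {"x": -392,"y": -247,"z": -8,"rz": 76}
    - {"x": -578,"y": -602,"z": -8,"rz": 149}
    - {"x": -578,"y": -602,"z": -8,"rz": 149}
    - {"x": -578,"y": -602,"z": -8,"rz": 149}
    - {"x": -578,"y": -602,"z": -8,"rz": 149}
    - {"x": -578,"y": -602,"z": -8,"rz": 149}
    - {"x": -578,"y": -602,"z": -8,"rz": 149}
    - {"x": -578,"y": -602,"z": -8,"rz": 149}
    - {"x": -578,"y": -602,"z": -8,"rz": 149}
    - {"x": -578,"y": -602,"z": -8,"rz": 149}
    - {"x": -578,"y": -602,"z": -8,"rz": 149}
    - {"x": -578,"y": -602,"z": -8,"rz": 149}
  hand: 80

```text
invalid input
```

```bash
python3 - <<'E'
from h import *
s=observe();print(s["time"],s["tool_pos"],s["tool_rot"],s["qpos"],s["opening"])
p=read_camera("wrist");cv2.imwrite("pics/w1.png",p["pixels"])
for q in "tongs tongs_tip stand stand_cradle".split():
    print(q,[(np.round(d["point"],4).tolist(),round(d["confidence"],2),px(p,d["point"]).round().tolist()) for d in mark_of(p,q)][:2])
E
```

```text
2.05 [0.20820977 0.48196214 0.29225144] [3.14146777e+00 4.23896065e-05 2.73379845e+00] [ 1.01698071e+00  3.41976260e-01  1.52410399e+00 -2.48439264e-05
  1.27538268e+00 -1.46014181e-01] 0.0915708134845736
tongs []
tongs_tip []
stand []
stand_cradle []
```

View pics/w1.png

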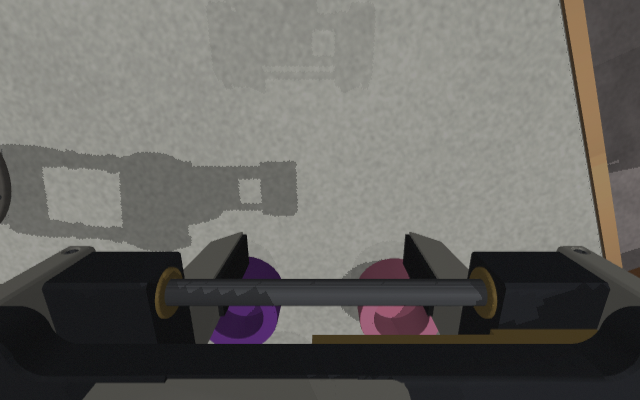

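The wrist picture shows the gripper at the bottom, rows 240–340, with the arm still at its start. The call was refused, so I'll retry a small one with all the keys.

Request:
arm_command:
  series:
    - {"x": -50,"y": -30,"z": 0,"rx": 0,"ry": 0,"rz": 8}

```text
time: 2.4
tool_pos: [0.2357, 0.4438, 0.2921]
tool_rot: [3.14, -0.001, 2.598]
contact_force: [2.6, -0.5, 0.6]
opening: 0.0919
grip_force: 0.0
```

```bash
python3 - <<'E'
from h import *
mv((.47,.1,.30,1.4),(.50,-.30,.30,.132))
E
```

```text
target [0.47 0.1  0.3  1.4 ] shift [-378.4 -172.9   -8.8] rot [ 4.000e-02 -1.300e-01  6.863e+01]
target [ 0.5   -0.3    0.3    0.132] shift [-611.  -499.7   -9.7] rot [-6.0000e-02 -1.6000e-01  1.4128e+02]
```

Request:
arm_command:
  series:
    - {"x": -378,"y": -173,"z": -8,"rx": 0,"ry": 0,"rz": 69}
    - {"x": -378,"y": -173,"z": -8,"rx": 0,"ry": 0,"rz": 69}
    - {"x": -378,"y": -173,"z": -8,"rx": 0,"ry": 0,"rz": 69}
    - {"x": -378,"y": -173,"z": -8,"rx": 0,"ry": 0,"rz": 69}
    - {"x": -378,"y": -173,"z": -8,"rx": 0,"ry": 0,"rz": 69}
    - {"x": -378,"y": -173,"z": -8,"rx": 0,"ry": 0,"rz": 69}
    - {"x": -378,"y": -173,"z": -8,"rx": 0,"ry": 0,"rz": 69}
    - {"x": -378,"y": -173,"z": -8,"rx": 0,"ry": 0,"rz": 69}
    - {"x": -611,"y": -500,"z": -8,"rx": 0,"ry": 0,"rz": 141}
    - {"x": -611,"y": -500,"z": -8,"rx": 0,"ry": 0,"rz": 141}
    - {"x": -611,"y": -500,"z": -8,"rx": 0,"ry": 0,"rz": 141}
    - {"x": -611,"y": -500,"z": -8,"rx": 0,"ry": 0,"rz": 141}
    - {"x": -611,"y": -500,"z": -8,"rx": 0,"ry": 0,"rz": 141}
    - {"x": -611,"y": -500,"z": -8,"rx": 0,"ry": 0,"rz": 141}
    - {"x": -611,"y": -500,"z": -8,"rx": 0,"ry": 0,"rz": 141}
    - {"x": -611,"y": -500,"z": -8,"rx": 0,"ry": 0,"rz": 141}
    - {"x": -611,"y": -500,"z": -8,"rx": 0,"ry": 0,"rz": 141}
    - {"x": -611,"y": -500,"z": -8,"rx": 0,"ry": 0,"rz": 141}
  hand: 85

```text
time: 4.2
tool_pos: [0.4984, -0.3062, 0.2994]
tool_rot: [-3.141, 0.001, 0.129]
contact_force: [0.2, 0.1, 0.4]
opening: 0.0852
grip_force: 0.0
```

```bash
python3 - <<'E'
from h import *
s=observe();print(s["time"],s["tool_pos"],s["tool_rot"],s["qpos"],s["opening"])
p=read_camera("wrist");cv2.imwrite("pics/w2.png",p["pixels"])
for q in "tongs stand_cradle".split():
    print(q,[(np.round(d["point"],4).tolist(),round(d["confidence"],2),px(p,d["point"]).round().tolist()) for d in mark_of(p,q)][:2])
E
```

```text
4.2 [ 0.49840841 -0.30621276  0.29940064] [-3.14139461e+00  5.07663622e-04  1.28905048e-01] [-6.81807652e-01  4.48255987e-01  1.33945802e+00 -2.37021463e-04
  1.35437197e+00  7.60134632e-01] 0.08516181286787951
tongs [([0.5093, -0.3036, 0.1422], 0.85, [324.0, 187.0])]
stand_cradle [([0.5109, -0.3082, 0.1451], 0.68, [329.0, 187.0])]
```

View pics/w2.png

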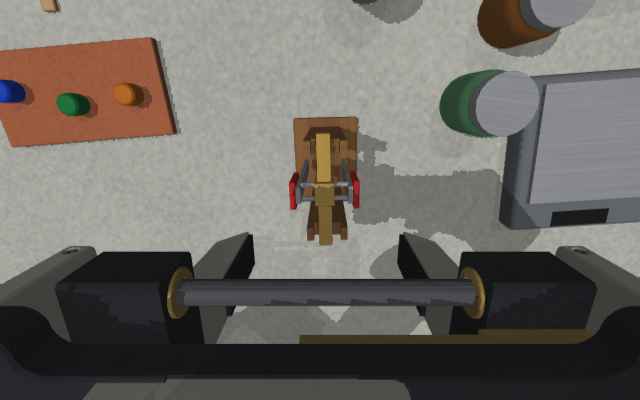

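The wrist picture shows the tongs in the stand. The bar runs from (323,134) to (326,244), and the red plates are at (294,191) and (355,191). I'll measure these by colour.

```bash
python3 - <<'E'
from h import *
p=read_camera("wrist");im=p["pixels"].astype(int);b,g,r=im[...,0],im[...,1],im[...,2]
hsv=cv2.cvtColor(p["pixels"],cv2.COLOR_BGR2HSV)
m=(hsv[...,0]>15)&(hsv[...,0]<28)&(hsv[...,1]>100);m[:,:300]=0;m[:,350:]=0;m[:115]=0;m[260:]=0
n,l,st,_=cv2.connectedComponentsWithStats(m.astype(np.uint8));k=1+np.argmax(st[1:,4]);print(st[k])
ys,xs=np.nonzero(l==k)
for y in range(st[k][1],st[k][1]+st[k][3],12):
    q=xs[ys==y]; A=ray(p,(q.min(),y),.148);B=ray(p,(q.max()+1,y),.148)
    print(y,q.min(),q.max(),A.round(4)[:2],B.round(4)[:2],((A+B)/2).round(4)[:2],im[y,q.mean().astype(int)])
red=(r>110)&(g<60)&(b<70);red[:,:280]=0;red[:,370:]=0
n,l,st,c=cv2.connectedComponentsWithStats(red.astype(np.uint8))
for k in range(1,n):
    if st[k,4]>20: print("red",st[k],c[k],ray(p,c[k],.15).round(4))
E
```

```text
[ 318  133   22  112 1781]
133 321 334 [ 0.5556 -0.2916] [ 0.5572 -0.3028] [ 0.5564 -0.2972] [30 53 69]
145 321 335 [ 0.5461 -0.2928] [ 0.5478 -0.305 ] [ 0.5469 -0.2989] [ 70 134 167]
157 321 335 [ 0.5363 -0.2941] [ 0.538  -0.3064] [ 0.5372 -0.3003] [ 69 134 166]
169 321 335 [ 0.5263 -0.2955] [ 0.528  -0.3079] [ 0.5271 -0.3017] [ 70 135 168]
181 319 337 [ 0.5158 -0.2952] [ 0.518  -0.3111] [ 0.5169 -0.3031] [ 68 132 164]
193 318 338 [ 0.5051 -0.2957] [ 0.5076 -0.3135] [ 0.5063 -0.3046] [ 48  91 113]
205 319 339 [ 0.4944 -0.2979] [ 0.4969 -0.316 ] [ 0.4957 -0.307 ] [ 47  90 111]
217 322 335 [ 0.4837 -0.302 ] [ 0.4854 -0.3142] [ 0.4845 -0.3081] [ 50  94 117]
229 323 335 [ 0.4724 -0.3044] [ 0.474  -0.3159] [ 0.4732 -0.3102] [ 49  92 115]
241 323 335 [ 0.4607 -0.306 ] [ 0.4623 -0.3176] [ 0.4615 -0.3118] [ 50  92 114]
red [294 183   6  27 130] [296.41538462 195.79230769] [ 0.5008 -0.2777  0.15  ]
red [358 182   6  27 137] [360.37226277 194.10218978] [ 0.5097 -0.3315  0.15  ]
```

```bash
python3 - <<'E'
from h import *
mv((.508,-.305,.24,.152),(.508,-.305,.190,.152))
E
```

```text
target [ 0.508 -0.305  0.24   0.152] shift [ 8.7  3.9 60.3] rot [-0.03 -0.   -0.94]
target [ 0.508 -0.305  0.19   0.152] shift [  8.6   3.9 110.3] rot [-0.03 -0.   -0.94]
```

Request:
arm_command:
  series:
    - {"x": 9,"y": 4,"z": 40,"rx": 0,"ry": 0,"rz": -1}
    - {"x": 9,"y": 4,"z": 70,"rx": 0,"ry": 0,"rz": -1}
    - {"x": 9,"y": 4,"z": 90,"rx": 0,"ry": 0,"rz": -1}
    - {"x": 9,"y": 4,"z": 110,"rx": 0,"ry": 0,"rz": -1}
    - {"x": 9,"y": 4,"z": 110,"rx": 0,"ry": 0,"rz": -1}
    - {"x": 9,"y": 4,"z": 110,"rx": 0,"ry": 0,"rz": -1}

```text
time: 5.0
tool_pos: [0.5087, -0.3055, 0.1909]
tool_rot: [3.142, -0.0, 0.152]
contact_force: [0.1, -0.4, 0.8]
opening: 0.0852
grip_force: 0.0
```

Request:
arm_command:
  series:
    - {"x": 0,"y": 0,"z": 0,"rx": 0,"ry": 0,"rz": 0}
    - {"x": 0,"y": 0,"z": 0,"rx": 0,"ry": 0,"rz": 0}
    - {"x": 0,"y": 0,"z": 0,"rx": 0,"ry": 0,"rz": 0}
    - {"x": 0,"y": 0,"z": 0,"rx": 0,"ry": 0,"rz": 0}
    - {"x": 0,"y": 0,"z": 0,"rx": 0,"ry": 0,"rz": 0}
  hand: 55
  squeeze: 25

```text
time: 5.5
tool_pos: [0.5084, -0.3062, 0.1907]
tool_rot: [3.142, -0.001, 0.151]
contact_force: [-0.8, 2.6, 4.6]
opening: 0.0556
grip_force: 4.4
```

```bash
python3 - <<'E'
from h import *
s=observe();print({k:np.round(s[k],4).tolist() for k in s if k not in("qvel","joint_efforts")})
E
```

```text
{'time': 5.5, 'qpos': [-0.6714, 0.5582, 1.4687, 0.0004, 1.1143, 0.7485], 'tool_pos': [0.5084, -0.3062, 0.1907], 'tool_rot': [3.1416, -0.0006, 0.1507], 'contact_force': [-0.7912, 2.6412, 4.6411], 'torque': [0.2708, 0.2403, 0.0452], 'grip_force': 4.3612, 'opening': 0.0556}
```

Request:
arm_command:
  series:
    - {"x": 0,"y": 0,"z": -5,"rx": 0,"ry": 0,"rz": 0}
    - {"x": 0,"y": 0,"z": -15,"rx": 0,"ry": 0,"rz": 0}
    - {"x": 0,"y": 0,"z": -40,"rx": 0,"ry": 0,"rz": 0}
    - {"x": 0,"y": 0,"z": -75,"rx": 0,"ry": 0,"rz": 0}
    - {"x": 0,"y": 0,"z": -120,"rx": 0,"ry": 0,"rz": 0}
    - {"x": 0,"y": 0,"z": -155,"rx": 0,"ry": 0,"rz": 0}
    - {"x": 0,"y": 0,"z": -160,"rx": 0,"ry": 0,"rz": 0}
    - {"x": 0,"y": 0,"z": -160,"rx": 0,"ry": 0,"rz": 0}

```text
time: 6.3
tool_pos: [0.5083, -0.3065, 0.3515]
tool_rot: [3.14, -0.002, 0.151]
contact_force: [-1.0, -0.8, -2.3]
opening: 0.0556
grip_force: 4.4
```

```bash
python3 - <<'E'
from h import *
s=observe();print({k:np.round(s[k],4).tolist() for k in s if k not in("qvel","joint_efforts")})
o=np.zeros((600,800,3),np.uint8)
w=read_camera("wrist");c=read_camera("scene")
o[:400,:640]=w["pixels"]
u=px(c,s["tool_pos"]).astype(int);print(u)
cr=c["pixels"][max(u[1]-20,0):u[1]+80,max(0,u[0]-60):u[0]+60]
o[400:600,:240]=cv2.resize(cr,(240,200))
cv2.imwrite("pics/w3.png",o)
for pic in(w,c):
  for q in "tongs tongs_tip".split():
    print(q,[(np.round(d["point"],4).tolist(),round(d["confidence"],2),px(pic,d["point"]).round().tolist()) for d in mark_of(pic,q)][:2])
for q in "blue blue_center mould_in".split():
    print(q,[(np.round(d["point"],4).tolist(),round(d["confidence"],2),px(w,d["point"]).round().tolist()) for d in mark_of(w,q)][:2])
E
```

```text
{'time': 6.3, 'qpos': [-0.6717, 0.4355, 1.2182, -0.0, 1.4853, 0.7485], 'tool_pos': [0.5083, -0.3065, 0.3515], 'tool_rot': [3.1397, -0.0018, 0.1506], 'contact_force': [-1.0167, -0.7623, -2.3065], 'torque': [-0.0363, 0.0958, -0.0234], 'grip_force': 4.4314, 'opening': 0.0556}
[193  67]
tongs [([0.5083, -0.3088, 0.3028], 0.64, [329.0, 264.0])]
tongs_tip []
tongs [([0.5086, -0.3067, 0.3017], 0.72, [198.0, 86.0])]
tongs_tip [([0.5073, -0.3059, 0.1821], 0.83, [207.0, 126.0]), ([0.7601, 0.2546, -0.0006], 0.6, [322.0, 327.0])]
blue [([0.5434, 0.0739, 0.0132], 0.83, [52.0, 94.0]), ([0.5097, -0.3035, -0.0011], 0.26, [323.0, 158.0])]
blue_center [([0.54, 0.0784, 0.0259], 0.92, [41.0, 96.0]), ([0.5493, 0.0009, 0.0017], 0.28, [113.0, 98.0])]
mould_in []
```

View pics/w3.png

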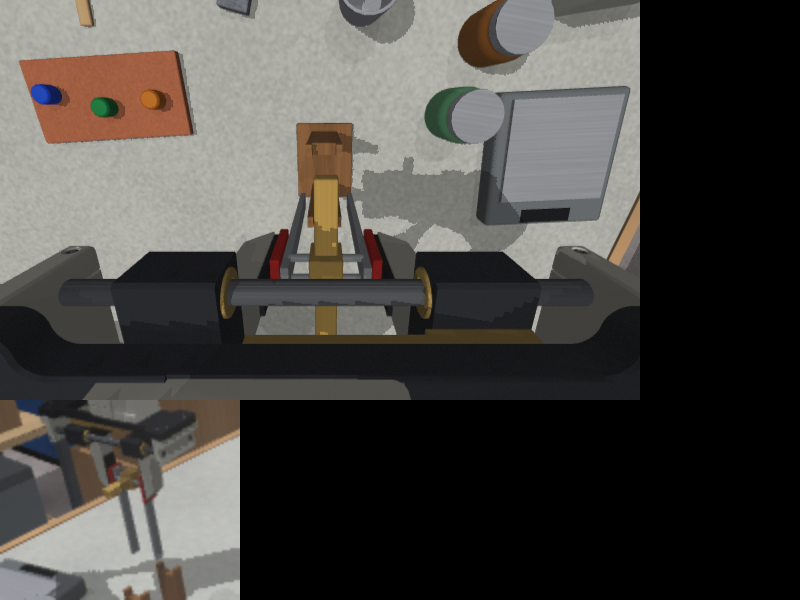

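The tongs hang straight in the fingers. The bar is centred at (325,260) and the jaw ends are near (303,197) and (347,197). I'll move towards the blue lump.

```bash
python3 - <<'E'
from h import *
mv((.48,-.1,.35,.151),(.478,.066,.29,.151))
E
```

```text
target [ 0.48  -0.1    0.35   0.151] shift [   3.1 -208.2   -0.3] rot [-0.06  0.04 -0.01]
target [0.478 0.066 0.29  0.151] shift [  26.1 -372.6   59.9] rot [-0.06  0.04 -0.01]
```

Request:
arm_command:
  series:
    - {"x": 0,"y": -20,"z": 0,"rx": 0,"ry": 0,"rz": 0}
    - {"x": 1,"y": -55,"z": 0,"rx": 0,"ry": 0,"rz": 0}
    - {"x": 2,"y": -100,"z": 0,"rx": 0,"ry": 0,"rz": 0}
    - {"x": 3,"y": -145,"z": 0,"rx": 0,"ry": 0,"rz": 0}
    - {"x": 3,"y": -190,"z": 0,"rx": 0,"ry": 0,"rz": 0}
    - {"x": 10,"y": -235,"z": 12,"rx": 0,"ry": 0,"rz": 0}
    - {"x": 16,"y": -280,"z": 25,"rx": 0,"ry": 0,"rz": 0}
    - {"x": 20,"y": -320,"z": 40,"rx": 0,"ry": 0,"rz": 0}
    - {"x": 24,"y": -350,"z": 52,"rx": 0,"ry": 0,"rz": 0}
    - {"x": 26,"y": -366,"z": 58,"rx": 0,"ry": 0,"rz": 0}
    - {"x": 26,"y": -373,"z": 60,"rx": 0,"ry": 0,"rz": 0}
    - {"x": 26,"y": -373,"z": 60,"rx": 0,"ry": 0,"rz": 0}
    - {"x": 26,"y": -373,"z": 60,"rx": 0,"ry": 0,"rz": 0}

```text
time: 8.05
tool_pos: [0.4783, 0.0656, 0.2906]
tool_rot: [3.141, -0.001, 0.15]
contact_force: [-0.6, -0.3, -2.4]
opening: 0.055
grip_force: 4.4
```

```bash
cat >> h.py <<'E'
def bluec(p,z,hs=(105,130),roi=None):
    hsv=cv2.cvtColor(p["pixels"],cv2.COLOR_BGR2HSV)
    m=((hsv[...,0]>hs[0])&(hsv[...,0]<hs[1])&(hsv[...,1]>150)&(hsv[...,2]>50)).astype(np.uint8)
    n,l,st,c=cv2.connectedComponentsWithStats(m)
    return [(st[k].tolist(),ray(p,c[k],z).round(4).tolist()) for k in range(1,n) if st[k,4]>30]
E
python3 - <<'E'
from h import *
s=observe();print({k:np.round(s[k],4).tolist() for k in s if k in("time","tool_pos","tool_rot","qpos","opening")})
w=read_camera("wrist");cv2.imwrite("pics/w4.png",w["pixels"])
t=read_camera("top")
print(bluec(w,.026),bluec(t,.03))
for pic in(w,t):
  for q in "blue blue_center tongs_tip mould_in".split():
    print(q,[(np.round(d["point"],4).tolist(),round(d["confidence"],2),px(pic,d["point"]).round().tolist()) for d in mark_of(pic,q)][:2])
E
```

```text
{'time': 8.05, 'qpos': [-0.0224, 0.2658, 1.6383, -0.0003, 1.2367, 1.3982], 'tool_pos': [0.4783, 0.0656, 0.2906], 'tool_rot': [3.1411, -0.0007, 0.1503], 'opening': 0.055}
[([315, 106, 22, 22, 375], [0.5433, 0.0743, 0.026])] [([3, 124, 109, 94, 5629], [0.6472, 0.7329, 0.03])]
blue [([0.5415, 0.0769, 0.013], 0.94, [324.0, 117.0])]
blue_center [([0.5433, 0.0801, 0.0252], 0.8, [321.0, 116.0])]
tongs_tip [([0.5121, -0.3032, 0.0001], 0.48, [602.0, 184.0])]
mould_in [([0.3281, 0.3014, 0.0176], 0.97, [138.0, 251.0]), ([0.5031, 0.2911, 0.0146], 0.68, [142.0, 122.0])]
blue []
blue_center []
tongs_tip []
mould_in [([0.4154, 0.497, 0.0151], 0.84, [146.0, 259.0]), ([0.3293, 0.3002, 0.0115], 0.83, [222.0, 292.0])]
```

View pics/w4.png

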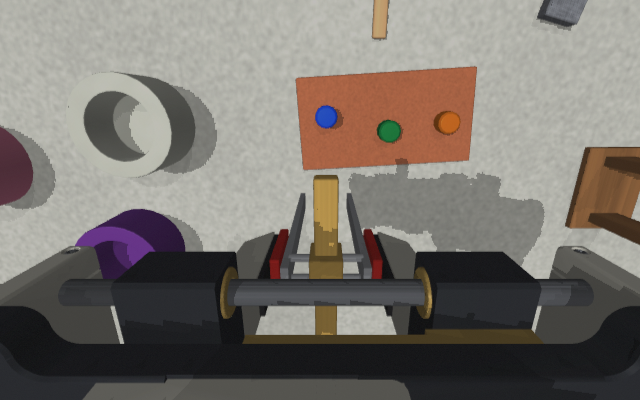

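The picture shows blue at (326,117), green at (389,131), and the white mould at (120,123). The jaw ends are at (303,196) and (348,196). I'll check the jaw geometry against its projection.

```bash
python3 - <<'E'
from h import *
s=observe();w=read_camera("wrist");R=Ro.from_euler("xyz",s["tool_rot"]);p=np.array(s["tool_pos"])
for pt in [(7,18.5,163),(7,-18.5,163),(7,-22,163),(7,22,163),(50,0,43),(50,6,43),(50,-6,43)]:
    print(pt,px(w,p+R.apply(np.array(pt)/1000)).round(1))
g=cv2.cvtColor(w["pixels"],cv2.COLOR_BGR2GRAY)
print(g[198:203:4,285:365])
print(cv2.boundingRect(((cv2.cvtColor(w["pixels"],cv2.COLOR_BGR2HSV)[150:250,300:345,0]<28)&(cv2.cvtColor(w["pixels"],cv2.COLOR_BGR2HSV)[150:250,300:345,1]>100)).astype(np.uint8)))
mv((.5425,.0755,.23,.151),(.5425,.0755,.178,.151))
E
```

```text
(7, 18.5, 163) [345.6 189.7]
(7, -18.5, 163) [304.2 189.7]
(7, -22, 163) [300.3 189.7]
(7, 22, 163) [349.6 189.7]
(50, 0, 43) [324.8 174.3]
(50, 6, 43) [337.7 174.3]
(50, -6, 43) [311.9 174.3]
[[183 183 181 180 181 181 182 182 181 179 177 175 174 173 102  71  70  69
   69  60 116 173 175 175 173 172 174 178 121 130 144 145 148 152 151 148
  146 147 148 147 147 145 145 148 150 147 144 144 145 147 147 146 124 118
  183 186 183 181 177 173 176 144  64  68  69  70  70  93 129 131 129 129
  129 129 129 128 126 128 128 129]
 [176 176 178 180 181 180 181 180 179 180 182 184 184 100  71  70  70  69
   60  56 114 172 176 179 180 181 179 176 125 130 144 146 149 152 151 148
  146 147 148 148 147 145 145 148 150 147 145 144 146 147 147 146 122 123
  178 182 182 183 187 188 188 124  61  57  69  71  69  70  80 125 128 128
  128 126 123 122 119 119 122 122]]
(2, 0, 43, 100)
target [0.5425 0.0755 0.23   0.151 ] shift [65.2  0.5 60.2] rot [-0.   -0.   -0.03]
target [0.5425 0.0755 0.178  0.151 ] shift [ 65.2   0.5 112.2] rot [-0.   -0.   -0.03]
```

Request:
arm_command:
  series:
    - {"x": 30,"y": 0,"z": 20,"rx": 0,"ry": 0,"rz": 0}
    - {"x": 55,"y": 0,"z": 45,"rx": 0,"ry": 0,"rz": 0}
    - {"x": 65,"y": 0.5,"z": 65,"rx": 0,"ry": 0,"rz": 0}
    - {"x": 65,"y": 0.5,"z": 75,"rx": 0,"ry": 0,"rz": 0}
    - {"x": 65,"y": 0.5,"z": 75,"rx": 0,"ry": 0,"rz": 0}
    - {"x": 65,"y": 0.5,"z": 75,"rx": 0,"ry": 0,"rz": 0}

```text
time: 9.2
tool_pos: [0.542, 0.0756, 0.2159]
tool_rot: [-3.142, -0.0, 0.151]
contact_force: [-1.7, 0.1, -1.7]
opening: 0.0552
grip_force: 4.4
```

```bash
python3 - <<'E'
from h import *
s=observe();print(s["time"],s["tool_pos"],s["contact_force"])
w=read_camera("wrist");c=read_camera("scene");t=read_camera("top")
print(bluec(w,.03))
o=np.zeros((480,800,3),np.uint8)
u=px(c,(.5425,.0755,.04)).astype(int);o[:,:400]=cv2.resize(c["pixels"][u[1]-50:u[1]+22,u[0]-30:u[0]+30],(400,480),interpolation=cv2.INTER_CUBIC)
o[:,400:]=cv2.resize(w["pixels"][130:298,255:395],(400,480),interpolation=cv2.INTER_CUBIC)
cv2.imwrite("pics/c5.png",o)
E
```

```text
9.2 [0.54201906 0.07556401 0.21593217] [-1.74532873  0.08409541 -1.67200672]
[]
```

View pics/c5.png

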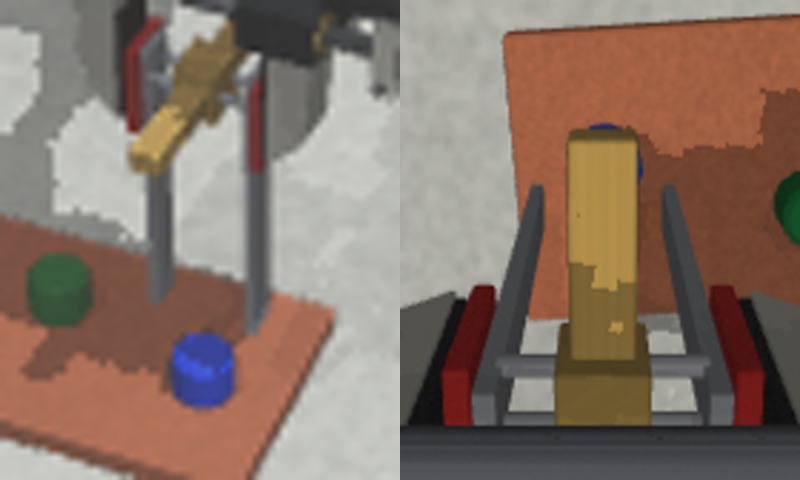

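The picture shows the jaws straddling the blue lump. In the right pane the jaws are at columns 538 and 668 and blue's right edge is at 643, so they are laterally centred. I'll check the depth numerically.

```bash
python3 - <<'E'
from h import *
w=read_camera("wrist");hsv=cv2.cvtColor(w["pixels"],cv2.COLOR_BGR2HSV)
m=((hsv[...,0]>105)&(hsv[...,0]<130)&(hsv[...,1]>120));m[:130]=0;m[250:]=0;m[:,:290]=0;m[:,:]=m;ys,xs=np.nonzero(m);k=(xs<360)
print(ys[k].min(),xs[k][ys[k]==ys[k].min()],xs[k].max(),ys[k][xs[k]==xs[k].max()])
from scipy.optimize import minimize
th=np.linspace(0,2*np.pi,120)
def ext(cx,cy):
    P=np.concatenate([[(cx+r*np.cos(a),cy+r*np.sin(a),z) for a in th] for r,z in((.0115,.034),(.013,.0325),(.013,.0135))])
    u=cv2.projectPoints(P,w["rvec"],w["tvec"],w["K"],None)[0][:,0];return u[:,1].min(),u[:,0].max(),u[:,0].min()
for cx in(.538,.542,.546):
  for cy in(.073,.0755,.078): print(cx,cy,np.round(ext(cx,cy),1))
E
```

```text
174 [327 328] 339 [189 190]
0.538 0.073 [177.8 340.1 313.4]
0.538 0.0755 [177.4 337.6 310.9]
0.538 0.078 [177.1 335.1 308.3]
0.542 0.073 [174.  340.8 314. ]
0.542 0.0755 [173.6 338.3 311.4]
0.542 0.078 [173.3 335.7 308.9]
0.546 0.073 [170.2 341.5 314.6]
0.546 0.0755 [169.8 339.  312. ]
0.546 0.078 [169.5 336.4 309.4]
```

Request:
arm_command:
  series:
    - {"x": 0,"y": 1,"z": 10,"rx": 0,"ry": 0,"rz": 0}
    - {"x": 0,"y": 1,"z": 20,"rx": 0,"ry": 0,"rz": 0}
    - {"x": 0,"y": 1,"z": 30,"rx": 0,"ry": 0,"rz": 0}
    - {"x": 0,"y": 1,"z": 38,"rx": 0,"ry": 0,"rz": 0}
    - {"x": 0,"y": 1,"z": 38,"rx": 0,"ry": 0,"rz": 0}
    - {"x": 0,"y": 1,"z": 38,"rx": 0,"ry": 0,"rz": 0}

```text
time: 10.0
tool_pos: [0.5425, 0.0746, 0.1769]
tool_rot: [-3.141, 0.001, 0.151]
contact_force: [0.6, 0.0, -2.1]
opening: 0.0548
grip_force: 4.4
```

Request:
arm_command:
  series:
    - {"x": 0,"y": 0,"z": 0,"rx": 0,"ry": 0,"rz": 0}
    - {"x": 0,"y": 0,"z": 0,"rx": 0,"ry": 0,"rz": 0}
    - {"x": 0,"y": 0,"z": 0,"rx": 0,"ry": 0,"rz": 0}
    - {"x": 0,"y": 0,"z": 0,"rx": 0,"ry": 0,"rz": 0}
    - {"x": 0,"y": 0,"z": 0,"rx": 0,"ry": 0,"rz": 0}
  hand: 40
  squeeze: 22

```text
time: 10.5
tool_pos: [0.5427, 0.0746, 0.1776]
tool_rot: [3.142, -0.001, 0.151]
contact_force: [0.1, -0.2, 1.4]
opening: 0.042
grip_force: 22.0
```

Request:
arm_command:
  series:
    - {"x": 0,"y": 0,"z": -5,"rx": 0,"ry": 0,"rz": 0}
    - {"x": 0,"y": 0,"z": -15,"rx": 0,"ry": 0,"rz": 0}
    - {"x": 0,"y": 0,"z": -35,"rx": 0,"ry": 0,"rz": 0}
    - {"x": 0,"y": 0,"z": -60,"rx": 0,"ry": 0,"rz": 0}
    - {"x": 0,"y": 0,"z": -85,"rx": 0,"ry": 0,"rz": 0}
    - {"x": 0,"y": 0,"z": -100,"rx": 0,"ry": 0,"rz": 0}
    - {"x": 0,"y": 0,"z": -100,"rx": 0,"ry": 0,"rz": 0}
    - {"x": 0,"y": 0,"z": -100,"rx": 0,"ry": 0,"rz": 0}

```text
time: 11.3
tool_pos: [0.5422, 0.0746, 0.2772]
tool_rot: [-3.142, -0.0, 0.151]
contact_force: [0.6, 0.4, -2.9]
opening: 0.042
grip_force: 22.0
```

```bash
python3 - <<'E'
from h import *
s=observe();print({k:np.round(s[k],4).tolist() for k in s if k in("time","tool_pos","tool_rot","opening","grip_force","contact_force")})
w=read_camera("wrist");c=read_camera("scene")
cv2.imwrite("pics/w6full.png",w["pixels"])
o=np.zeros((400,800,3),np.uint8);o[:,:600]=w["pixels"][:,20:620]
u=px(c,np.array(s["tool_pos"])-[0,0,.12]).astype(int)
o[:,600:]=cv2.resize(c["pixels"][u[1]-50:u[1]+50,u[0]-25:u[0]+25],(200,400),interpolation=cv2.INTER_CUBIC)
cv2.imwrite("pics/w6.png",o)
for pic in(w,c):
  for q in "blue_center mould mould_in tongs_tip".split():
    print(q,[(np.round(d["point"],4).tolist(),round(d["confidence"],2),px(pic,d["point"]).round().tolist()) for d in mark_of(pic,q)][:3])
mv((.505,.291,.30,.151))
E
```

```text
{'time': 11.3, 'tool_pos': [0.5422, 0.0746, 0.2772], 'tool_rot': [-3.1415, -0.0002, 0.1507], 'contact_force': [0.5916, 0.4283, -2.9015], 'grip_force': 21.9939, 'opening': 0.042}
blue_center []
mould [([0.4977, 0.29, -0.0004], 0.63, [153.0, 178.0])]
mould_in [([0.5038, 0.2908, 0.0116], 0.82, [147.0, 176.0]), ([0.3286, 0.3017, 0.0113], 0.81, [143.0, 294.0])]
tongs_tip [([0.5369, 0.0723, 0.115], 0.92, [327.0, 203.0]), ([0.4955, 0.2869, 0.0021], 0.63, [154.0, 181.0])]
blue_center [([0.5471, 0.0741, 0.1266], 0.5, [309.0, 197.0])]
mould [([0.3322, 0.301, 0.0014], 0.9, [420.0, 219.0]), ([0.4222, 0.4973, -0.0004], 0.87, [481.0, 273.0]), ([0.4985, 0.2883, 0.0028], 0.86, [390.0, 255.0])]
mould_in [([0.4203, 0.4992, 0.0187], 0.79, [484.0, 267.0]), ([0.3349, 0.3019, 0.0174], 0.56, [421.0, 216.0]), ([0.5049, 0.2912, 0.0155], 0.55, [390.0, 254.0])]
tongs_tip [([0.5404, 0.0733, 0.1107], 0.91, [310.0, 201.0])]
target [0.505 0.291 0.3   0.151] shift [  -4.5 -219.6  -23. ] rot [-0.01  0.02 -0.02]
```

View pics/w6.png

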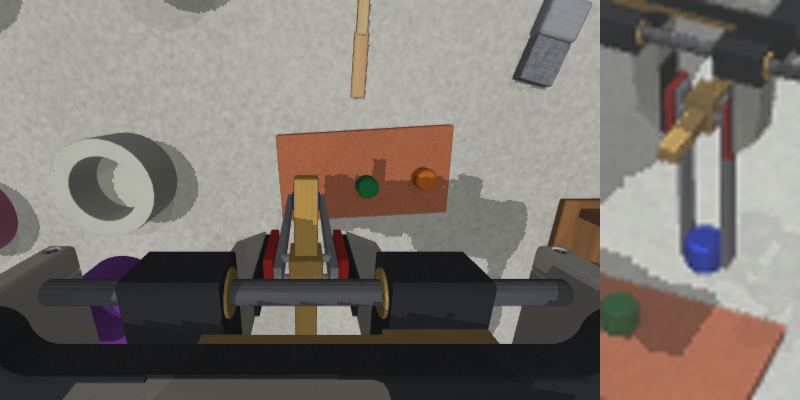

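Blue is held upright between the jaws, at (705,248) in the right pane, and the slab holds only green and amber. Next I'll go just short of the white mould, at (110,183), for a close fix.

Request:
arm_command:
  series:
    - {"x": -5,"y": -15,"z": -10,"rx": 0,"ry": 0,"rz": 0}
    - {"x": -15,"y": -45,"z": -13,"rx": 0,"ry": 0,"rz": 0}
    - {"x": -30,"y": -85,"z": -13,"rx": 0,"ry": 0,"rz": 0}
    - {"x": -48,"y": -125,"z": -13,"rx": 0,"ry": 0,"rz": 0}
    - {"x": -64,"y": -165,"z": -13,"rx": 0,"ry": 0,"rz": 0}
    - {"x": -74,"y": -195,"z": -13,"rx": 0,"ry": 0,"rz": 0}
    - {"x": -80,"y": -213,"z": -13,"rx": 0,"ry": 0,"rz": 0}
    - {"x": -80,"y": -220,"z": -13,"rx": 0,"ry": 0,"rz": 0}
    - {"x": -80,"y": -220,"z": -13,"rx": 0,"ry": 0,"rz": 0}
    - {"x": -80,"y": -220,"z": -13,"rx": 0,"ry": 0,"rz": 0}

```text
time: 12.8
tool_pos: [0.4307, 0.2797, 0.2904]
tool_rot: [3.141, -0.0, 0.15]
contact_force: [-0.7, -0.3, -2.8]
opening: 0.0423
grip_force: 22.0
```

```bash
python3 - <<'E'
from h import *
s=observe();print({k:np.round(s[k],4).tolist() for k in s if k in("time","tool_pos","tool_rot","opening","qpos")})
w=read_camera("wrist")
for q in "mould mould_in".split():
    print(q,[(np.round(d["point"],4).tolist(),round(d["confidence"],2),px(w,d["point"]).round().tolist()) for d in mark_of(w,q)][:3])
o=w["pixels"].copy()
for d in trace(w,"mould")[:3]:
    m=d["pixels"];ys,xs=np.nonzero(m);print(d["confidence"],m.sum(),xs.min(),xs.max(),ys.min(),ys.max())
th=np.linspace(0,2*np.pi,60)
for r,z,col in((.055,.062,(0,0,255)),(.036,.062,(0,255,0)),(.036,.017,(255,0,0))):
    P=np.array([(.5045+r*np.cos(a),.291+r*np.sin(a),z) for a in th]);u=cv2.projectPoints(P,w["rvec"],w["tvec"],w["K"],None)[0][:,0]
    for v in u: cv2.circle(o,tuple(int(i) for i in v.round()),0,col,-1)
cv2.imwrite("pics/w7.png",cv2.resize(o[30:250,200:460],(780,660))[:600])
E
```

```text
{'time': 12.8, 'qpos': [0.4268, 0.3224, 1.5583, -0.0003, 1.2606, 1.8472], 'tool_pos': [0.4307, 0.2797, 0.2904], 'tool_rot': [3.1414, -0.0004, 0.1505], 'opening': 0.0423}
mould [([0.4977, 0.2862, 0.0052], 0.97, [328.0, 114.0]), ([0.4207, 0.4957, 0.0032], 0.87, [156.0, 150.0]), ([0.3298, 0.3032, -0.0003], 0.77, [298.0, 234.0])]
mould_in [([0.3282, 0.3032, 0.0186], 0.81, [296.0, 241.0]), ([0.4991, 0.2893, 0.0136], 0.69, [326.0, 113.0]), ([0.4198, 0.5044, 0.0143], 0.58, [144.0, 151.0])]
0.86 9766 74 198 107 205
0.84 1469 253 339 199 272
0.69 9137 274 379 55 165
```

View pics/w7.png

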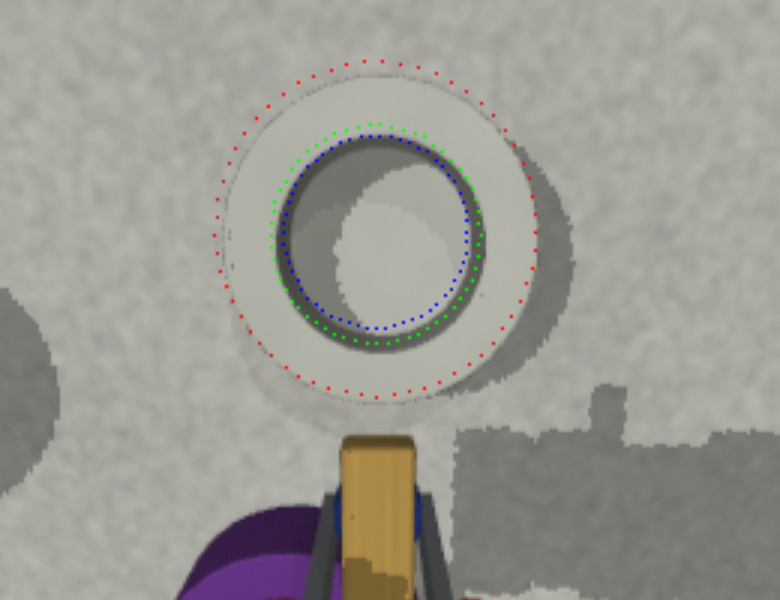

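Model circles against the picture: the actual rim centre is at crop (381,240) and the modelled one at (377,229). That puts the mould at about (0.501, 0.289). The well is empty.

```bash
python3 - <<'E'
from h import *
mv((.5012,.2893,.29,.151),(.5012,.2893,.185,.151))
E
```

```text
target [0.5012 0.2893 0.29   0.151 ] shift [71.1  0.6  0.2] rot [ 0.    0.   -0.11]
target [0.5012 0.2893 0.185  0.151 ] shift [ 71.1   0.5 105.2] rot [ 0.    0.   -0.11]
```

Request:
arm_command:
  series:
    - {"x": 20,"y": 0.5,"z": 0,"rx": 0,"ry": 0,"rz": 0}
    - {"x": 50,"y": 0.5,"z": 0,"rx": 0,"ry": 0,"rz": 0}
    - {"x": 67,"y": 0.5,"z": 0,"rx": 0,"ry": 0,"rz": 0}
    - {"x": 71,"y": 0.5,"z": 10,"rx": 0,"ry": 0,"rz": 0}
    - {"x": 71,"y": 0.5,"z": 30,"rx": 0,"ry": 0,"rz": 0}
    - {"x": 71,"y": 0.5,"z": 55,"rx": 0,"ry": 0,"rz": 0}
    - {"x": 71,"y": 0.5,"z": 75,"rx": 0,"ry": 0,"rz": 0}
    - {"x": 71,"y": 0.5,"z": 92,"rx": 0,"ry": 0,"rz": 0}
    - {"x": 71,"y": 0.5,"z": 100,"rx": 0,"ry": 0,"rz": 0}
    - {"x": 71,"y": 0.5,"z": 103,"rx": 0,"ry": 0,"rz": 0}
    - {"x": 71,"y": 0.5,"z": 105,"rx": 0,"ry": 0,"rz": 0}
    - {"x": 71,"y": 0.5,"z": 105,"rx": 0,"ry": 0,"rz": 0}
    - {"x": 71,"y": 0.5,"z": 105,"rx": 0,"ry": 0,"rz": 0}

```text
time: 14.3
tool_pos: [0.5009, 0.2904, 0.186]
tool_rot: [-3.141, -0.001, 0.151]
contact_force: [-0.8, -0.6, -1.6]
opening: 0.0418
grip_force: 22.0
```

Request:
arm_command:
  series:
    - {"x": 0,"y": 0,"z": 0.5,"rx": 0,"ry": 0,"rz": 0}
    - {"x": 0,"y": 0,"z": 1,"rx": 0,"ry": 0,"rz": 0}
    - {"x": 0,"y": 0,"z": 1.5,"rx": 0,"ry": 0,"rz": 0}
    - {"x": 0,"y": 0,"z": 1.5,"rx": 0,"ry": 0,"rz": 0}
    - {"x": 0,"y": 0,"z": 1.5,"rx": 0,"ry": 0,"rz": 0}
    - {"x": 0,"y": 0,"z": 1.5,"rx": 0,"ry": 0,"rz": 0}

```text
time: 14.9
tool_pos: [0.5006, 0.2903, 0.1837]
tool_rot: [-3.142, -0.0, 0.151]
contact_force: [0.0, 0.9, -2.3]
opening: 0.0424
grip_force: 22.0
```

```bash
python3 - <<'E'
from h import *
for i in range(4):
    s=observe();print({k:np.round(s[k],4).tolist() for k in s if k in("time","tool_pos","contact_force","tool_rot")})
    read_camera("top")
E
```

```text
{'time': 14.9, 'tool_pos': [0.5006, 0.2903, 0.1837], 'tool_rot': [-3.1415, -0.0, 0.1507], 'contact_force': [0.0111, 0.8715, -2.3096]}
{'time': 14.95, 'tool_pos': [0.5006, 0.2902, 0.1837], 'tool_rot': [-3.1416, 0.0, 0.1508], 'contact_force': [-0.0287, 0.1519, -1.3619]}
{'time': 15.0, 'tool_pos': [0.5006, 0.2903, 0.1838], 'tool_rot': [-3.1415, -0.0001, 0.1508], 'contact_force': [0.5465, -0.0789, -2.9083]}
{'time': 15.05, 'tool_pos': [0.5006, 0.2903, 0.1837], 'tool_rot': [-3.1415, -0.0, 0.1508], 'contact_force': [0.1374, -0.4374, -1.4924]}
```

Request:
arm_command:
  series:
    - {"x": 0,"y": 0.7,"z": 0.3,"rx": 0,"ry": 0,"rz": 0}
    - {"x": 0,"y": 1,"z": 0.5,"rx": 0,"ry": 0,"rz": 0}
    - {"x": 0,"y": 1,"z": 0.8,"rx": 0,"ry": 0,"rz": 0}
    - {"x": 0,"y": 1,"z": 1,"rx": 0,"ry": 0,"rz": 0}
    - {"x": 0,"y": 1,"z": 1,"rx": 0,"ry": 0,"rz": 0}
    - {"x": 0,"y": 1,"z": 1,"rx": 0,"ry": 0,"rz": 0}

```text
time: 15.7
tool_pos: [0.5008, 0.2893, 0.1827]
tool_rot: [-3.141, -0.0, 0.151]
contact_force: [-1.0, -0.1, -2.1]
opening: 0.0415
grip_force: 22.0
```

Request:
arm_command:
  series:
    - {"x": 0,"y": 0,"z": 0.3,"rx": 0,"ry": 0,"rz": 0}
    - {"x": 0,"y": 0,"z": 0.6,"rx": 0,"ry": 0,"rz": 0}
    - {"x": 0,"y": 0,"z": 0.6,"rx": 0,"ry": 0,"rz": 0}
    - {"x": 0,"y": 0,"z": 0.6,"rx": 0,"ry": 0,"rz": 0}

```text
time: 16.1
tool_pos: [0.5009, 0.2893, 0.1826]
tool_rot: [-3.141, -0.001, 0.151]
contact_force: [-0.5, -0.2, 3.8]
opening: 0.0422
grip_force: 22.0
```

Request:
arm_command:
  series:
    - {"x": 0,"y": 0,"z": 0.3,"rx": 0,"ry": 0,"rz": 0}
    - {"x": 0,"y": 0,"z": 0.5,"rx": 0,"ry": 0,"rz": 0}
    - {"x": 0,"y": 0,"z": 0.5,"rx": 0,"ry": 0,"rz": 0}
    - {"x": 0,"y": 0,"z": 0.5,"rx": 0,"ry": 0,"rz": 0}

```text
time: 16.5
tool_pos: [0.501, 0.2893, 0.1825]
tool_rot: [-3.141, -0.001, 0.151]
contact_force: [-1.8, -1.0, 6.7]
opening: 0.0422
grip_force: 22.0
```

Contact is where predicted. I'll relax the press a little and open the jaws.

Request:
arm_command:
  series:
    - {"x": 0,"y": 0,"z": -0.6,"rx": 0,"ry": 0,"rz": 0}
    - {"x": 0,"y": 0,"z": -0.6,"rx": 0,"ry": 0,"rz": 0}

```text
time: 16.7
tool_pos: [0.5009, 0.2893, 0.1826]
tool_rot: [-3.141, -0.001, 0.151]
contact_force: [-1.0, -0.1, 5.7]
opening: 0.0417
grip_force: 22.0
```

Request:
arm_command:
  series:
    - {"x": 0,"y": 0,"z": 0,"rx": 0,"ry": 0,"rz": 0}
    - {"x": 0,"y": 0,"z": 0,"rx": 0,"ry": 0,"rz": 0}
    - {"x": 0,"y": 0,"z": 0,"rx": 0,"ry": 0,"rz": 0}
    - {"x": 0,"y": 0,"z": 0,"rx": 0,"ry": 0,"rz": 0}
    - {"x": 0,"y": 0,"z": 0,"rx": 0,"ry": 0,"rz": 0}
  hand: 55

```text
time: 17.2
tool_pos: [0.5007, 0.2892, 0.1819]
tool_rot: [3.142, 0.0, 0.151]
contact_force: [0.1, 0.2, -2.1]
opening: 0.055
grip_force: 4.4
```

Request:
arm_command:
  series:
    - {"x": 0,"y": 0,"z": -5,"rx": 0,"ry": 0,"rz": 0}
    - {"x": 0,"y": 0,"z": -15,"rx": 0,"ry": 0,"rz": 0}
    - {"x": 0,"y": 0,"z": -35,"rx": 0,"ry": 0,"rz": 0}
    - {"x": 0,"y": 0,"z": -60,"rx": 0,"ry": 0,"rz": 0}
    - {"x": 0,"y": 0,"z": -85,"rx": 0,"ry": 0,"rz": 0}
    - {"x": -25,"y": 0,"z": -105,"rx": 0,"ry": 0,"rz": 0}
    - {"x": -55,"y": 0,"z": -108,"rx": 0,"ry": 0,"rz": 0}
    - {"x": -70,"y": 0,"z": -108,"rx": 0,"ry": 0,"rz": 0}
    - {"x": -70,"y": 0,"z": -108,"rx": 0,"ry": 0,"rz": 0}
    - {"x": -70,"y": 0,"z": -108,"rx": 0,"ry": 0,"rz": 0}

```text
time: 18.2
tool_pos: [0.432, 0.2789, 0.2912]
tool_rot: [-3.141, -0.002, 0.151]
contact_force: [-0.4, 0.8, -2.4]
opening: 0.055
grip_force: 4.4
```

```bash
python3 - <<'E'
from h import *
s=observe();print({k:np.round(s[k],4).tolist() for k in s if k in("time","tool_pos","tool_rot","opening","grip_force")})
w=read_camera("wrist");print(bluec(w,.035))
o=np.zeros((440,780,3),np.uint8)
o[:,:520]=cv2.resize(w["pixels"][30:250,200:460],(520,440))
c=read_camera("scene");o[:400,540:]=cv2.resize(c["pixels"][190:290,360:420],(240,400),interpolation=cv2.INTER_CUBIC)
cv2.imwrite("pics/w8.png",o)
print([(np.round(d["point"],4).tolist(),round(d["confidence"],2)) for d in mark_of(w,"blue")][:2],[(np.round(d["point"],4).tolist(),round(d["confidence"],2)) for d in mark_of(w,"mould_in")][:2])
mv((.44,.05,.36,.151),(.48,-.15,.36,.151),(.5084,-.3062,.355,.151))
E
```

```text
{'time': 18.2, 'tool_pos': [0.432, 0.2789, 0.2912], 'tool_rot': [-3.1411, -0.0022, 0.1509], 'grip_force': 4.4288, 'opening': 0.055}
[([0, 0, 87, 66, 4118], [0.5387, 0.5989, 0.035]), ([315, 102, 22, 22, 388], [0.5017, 0.2887, 0.035])]
[([0.5029, 0.2898, 0.0164], 0.57)] [([0.5054, 0.2882, 0.0145], 0.98), ([0.4177, 0.5024, 0.0143], 0.74)]
target [0.44  0.05  0.36  0.151] shift [-26.6 227.3 -69.9] rot [-0.   -0.   -0.04]
target [ 0.48  -0.15   0.36   0.151] shift [-17.  431.1 -69.9] rot [-0.   -0.   -0.04]
target [ 0.5084 -0.3062  0.355   0.151 ] shift [-12.3 589.8 -65. ] rot [-0.   -0.   -0.04]
```

View pics/w8.png

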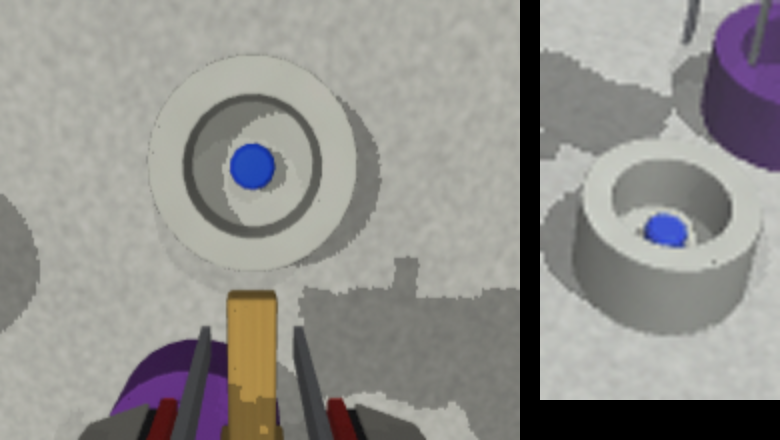

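The lump stands upright in the middle of the well: blue is at crop (252,166) and the well is centred at (252,166). Now I'll return the tongs.

Request:
arm_command:
  series:
    - {"x": -5,"y": 20,"z": -20,"rx": 0,"ry": 0,"rz": 0}
    - {"x": -12,"y": 55,"z": -45,"rx": 0,"ry": 0,"rz": 0}
    - {"x": -20,"y": 97,"z": -65,"rx": 0,"ry": 0,"rz": 0}
    - {"x": -25,"y": 143,"z": -70,"rx": 0,"ry": 0,"rz": 0}
    - {"x": -27,"y": 190,"z": -70,"rx": 0,"ry": 0,"rz": 0}
    - {"x": -26,"y": 237,"z": -70,"rx": 0,"ry": 0,"rz": 0}
    - {"x": -25,"y": 284,"z": -70,"rx": 0,"ry": 0,"rz": 0}
    - {"x": -22,"y": 331,"z": -70,"rx": 0,"ry": 0,"rz": 0}
    - {"x": -20,"y": 378,"z": -70,"rx": 0,"ry": 0,"rz": 0}
    - {"x": -17,"y": 425,"z": -70,"rx": 0,"ry": 0,"rz": 0}
    - {"x": -15,"y": 470,"z": -70,"rx": 0,"ry": 0,"rz": 0}
    - {"x": -14,"y": 515,"z": -68,"rx": 0,"ry": 0,"rz": 0}
    - {"x": -13,"y": 550,"z": -65,"rx": 0,"ry": 0,"rz": 0}
    - {"x": -12,"y": 575,"z": -65,"rx": 0,"ry": 0,"rz": 0}
    - {"x": -12,"y": 587,"z": -65,"rx": 0,"ry": 0,"rz": 0}
    - {"x": -12,"y": 590,"z": -65,"rx": 0,"ry": 0,"rz": 0}
    - {"x": -12,"y": 590,"z": -65,"rx": 0,"ry": 0,"rz": 0}
    - {"x": -12,"y": 590,"z": -65,"rx": 0,"ry": 0,"rz": 0}

```text
time: 20.2
tool_pos: [0.5084, -0.3052, 0.3555]
tool_rot: [-3.141, -0.0, 0.152]
contact_force: [-0.5, -0.4, -1.4]
opening: 0.0549
grip_force: 4.4
```

```bash
python3 - <<'E'
from h import *
s=observe();print({k:np.round(s[k],4).tolist() for k in s if k in("time","tool_pos","tool_rot","opening","grip_force")})
w=read_camera("wrist");c=read_camera("scene")
for pic in(w,c):
  for q in "tongs tongs_tip stand_cradle".split():
    print(q,[(np.round(d["point"],4).tolist(),round(d["confidence"],2)) for d in mark_of(pic,q)][:2])
a=cv2.imread("pics/w3.png")[:400,:640];b=w["pixels"]
print(np.abs(a[170:250,255:395].astype(int)-b[170:250,255:395]).mean())
mv((.5084,-.3062,.355,.151),(.5084,-.3062,.1907,.151))
E
```

```text
{'time': 20.2, 'tool_pos': [0.5084, -0.3052, 0.3555], 'tool_rot': [-3.1413, -0.0003, 0.1519], 'grip_force': 4.4288, 'opening': 0.0549}
tongs [([0.5076, -0.3078, 0.3064], 0.57)]
tongs_tip []
stand_cradle [([0.5112, -0.3067, 0.1441], 0.96)]
tongs [([0.5135, -0.3071, 0.3069], 0.84)]
tongs_tip [([0.5059, -0.3051, 0.1908], 0.69)]
stand_cradle [([0.5047, -0.3079, 0.1402], 0.87)]
4.47202380952381
target [ 0.5084 -0.3062  0.355   0.151 ] shift [0.1 0.1 0.4] rot [ 0.   -0.01  0.  ]
target [ 0.5084 -0.3062  0.1907  0.151 ] shift [0.000e+00 1.000e-01 1.647e+02] rot [ 0.   -0.01  0.  ]
```

Request:
arm_command:
  series:
    - {"x": 0,"y": 0,"z": 25,"rx": 0,"ry": 0,"rz": 0}
    - {"x": 0,"y": 0,"z": 60,"rx": 0,"ry": 0,"rz": 0}
    - {"x": 0,"y": 0,"z": 95,"rx": 0,"ry": 0,"rz": 0}
    - {"x": 0,"y": 0,"z": 125,"rx": 0,"ry": 0,"rz": 0}
    - {"x": 0,"y": 0,"z": 145,"rx": 0,"ry": 0,"rz": 0}
    - {"x": 0,"y": 0,"z": 155,"rx": 0,"ry": 0,"rz": 0}
    - {"x": 0,"y": 0,"z": 160,"rx": 0,"ry": 0,"rz": 0}
    - {"x": 0,"y": 0,"z": 162,"rx": 0,"ry": 0,"rz": 0}
    - {"x": 0,"y": 0,"z": 163,"rx": 0,"ry": 0,"rz": 0}
    - {"x": 0,"y": 0,"z": 163,"rx": 0,"ry": 0,"rz": 0}
    - {"x": 0,"y": 0,"z": 163,"rx": 0,"ry": 0,"rz": 0}

```text
time: 21.7
tool_pos: [0.5085, -0.3065, 0.193]
tool_rot: [3.141, -0.001, 0.151]
contact_force: [-0.1, -0.3, -2.0]
opening: 0.0553
grip_force: 4.4
```

Request:
arm_command:
  series:
    - {"x": 0,"y": 0,"z": 0.5,"rx": 0,"ry": 0,"rz": 0}
    - {"x": 0,"y": 0,"z": 1,"rx": 0,"ry": 0,"rz": 0}
    - {"x": 0,"y": 0,"z": 1.5,"rx": 0,"ry": 0,"rz": 0}
    - {"x": 0,"y": 0,"z": 1.5,"rx": 0,"ry": 0,"rz": 0}
    - {"x": 0,"y": 0,"z": 1.5,"rx": 0,"ry": 0,"rz": 0}

```text
time: 22.2
tool_pos: [0.5083, -0.3064, 0.1908]
tool_rot: [3.142, -0.0, 0.151]
contact_force: [-0.1, 0.3, 0.8]
opening: 0.055
grip_force: 4.4
```

Request:
arm_command:
  series:
    - {"x": 0,"y": 0,"z": 0,"rx": 0,"ry": 0,"rz": 0}
    - {"x": 0,"y": 0,"z": 0,"rx": 0,"ry": 0,"rz": 0}
    - {"x": 0,"y": 0,"z": 0,"rx": 0,"ry": 0,"rz": 0}
    - {"x": 0,"y": 0,"z": 0,"rx": 0,"ry": 0,"rz": 0}
    - {"x": 0,"y": 0,"z": 0,"rx": 0,"ry": 0,"rz": 0}
    - {"x": 0,"y": 0,"z": 0,"rx": 0,"ry": 0,"rz": 0}
  hand: 85

```text
time: 22.8
tool_pos: [0.5083, -0.3064, 0.1907]
tool_rot: [-3.142, -0.0, 0.151]
contact_force: [-0.5, -0.1, 1.1]
opening: 0.0846
grip_force: 0.0
```

Request:
arm_command:
  series:
    - {"x": 0,"y": 0,"z": -5,"rx": 0,"ry": 0,"rz": 0}
    - {"x": 0,"y": 0,"z": -20,"rx": 0,"ry": 0,"rz": 0}
    - {"x": 0,"y": 0,"z": -50,"rx": 0,"ry": 0,"rz": 0}
    - {"x": 0,"y": 0,"z": -90,"rx": 0,"ry": 0,"rz": 0}
    - {"x": -20,"y": 0,"z": -130,"rx": 0,"ry": 0,"rz": 0}
    - {"x": -40,"y": 0,"z": -150,"rx": 0,"ry": 0,"rz": 0}
    - {"x": -40,"y": 0,"z": -150,"rx": 0,"ry": 0,"rz": 0}
    - {"x": -40,"y": 0,"z": -150,"rx": 0,"ry": 0,"rz": 0}

```text
time: 23.6
tool_pos: [0.4687, -0.3124, 0.3409]
tool_rot: [3.141, -0.001, 0.15]
contact_force: [0.4, -1.3, 0.3]
opening: 0.085
grip_force: 0.0
```

```bash
python3 - <<'E'
from h import *
s=observe();print({k:np.round(s[k],4).tolist() for k in s if k in("time","tool_pos","opening","contact_force")})
w=read_camera("wrist");c=read_camera("scene")
o=np.zeros((600,640,3),np.uint8);o[:400]=w["pixels"]
o[400:,:213]=cv2.resize(c["pixels"][120:195,180:260],(213,200),interpolation=cv2.INTER_CUBIC)
o[400:,220:640]=cv2.resize(c["pixels"][190:290,240:450],(420,200),interpolation=cv2.INTER_CUBIC)
cv2.imwrite("pics/w9.png",o)
E
```

```text
{'time': 23.6, 'tool_pos': [0.4687, -0.3124, 0.3409], 'contact_force': [0.3672, -1.2987, 0.3059], 'opening': 0.085}
```

View pics/w9.png

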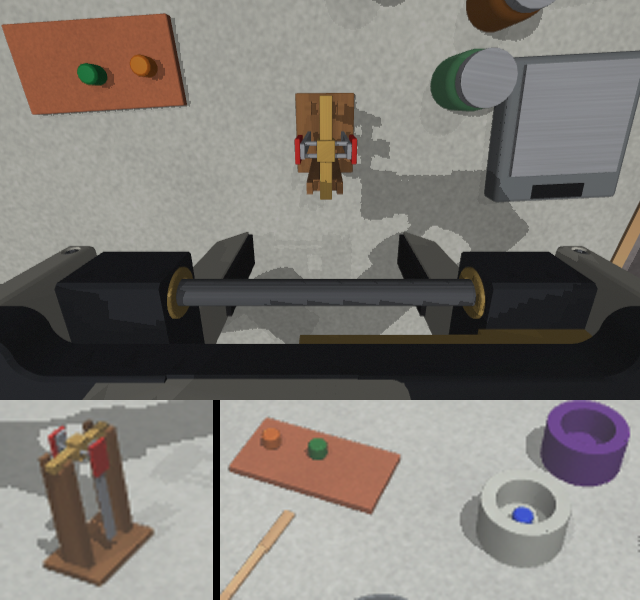

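The tongs hang in the stand, with the bar centred at (326,147). Green and amber are undisturbed, and blue sits in the white mould. I'm handing in.

```bash
python3 -c "
from cell import *
print(hand_in())"
```

```text
the job is handed in; nothing more can be done
None
```

The blue lump stands upright in the middle of the white mould's well, set down gently and handled only with the tongs; the tongs hang back in their stand, the last pictures show the green and amber lumps in place, and I handed the job in at about 24 s of the 61 s allowed.

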